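# Put one sample tray away and hook the other out

### The job

The blue-lipped sample tray was left out: push it fully home with a fingertip, and only then hook a fingertip behind the lip of the green-lipped tray and draw that tray out along its rail to its stop. Pull from inside the lip only: nothing is pinched or lifted, and the fingers stay off the paper label on the front of the green lip. Leave the vial standing in the green tray and leave the bottle and the jar where they are.

Things in the scene. Friction and masses are not known exactly. Their poses are not given: they have to be found in the camera images.
- green_unit: White plastic tray housing with a clear roof, fixed to the bench, holding the green-lipped tray; 180 deep, 114 wide, 68 mm tall. Origin: bottom centre of its front opening, on the bench; its own x axis points into the housing (away from the robot), z up. The tray slides out along its own -x.
- tray_green (a joint): How far the green-lipped tray is drawn out, in m: 0 = fully home at its inner stop, 0.110 = fully out at its outer stop. It slides level with about 2.5 N of friction plus light damping (8 N per m/s) and stays where it is left. It starts nearly home (0 to 0.012).
- green_gap (a point): Point on the tray's green tongue floor (12 mm above the bench) in the middle of the finger gap behind the green lip; moves with the tray, axes as the housing's. The gap is open above and at both sides; it is 48 mm long along the slide (24 mm either way of this point), from the lip's inner face (on the -x side) to the tray's front wall (top 52 mm above the bench), and 96 mm wide. With the tray home this point lies 26 mm in front of the housing's front opening.
- green_lip (a point): Top centre of the green plastic lip, 50 mm above the bench: an upright plate 6 mm thick along the slide and 96 mm wide, rising 38 mm above the tongue floor; moves with the tray, axes as the housing's. Its inner face is 3 mm to +x of this point. A 3 mm paper label panel covers its outer face, whose front is 6 mm to -x of this point.
- green_label (a point): Centre of the front face of the green lip's paper label panel: white with a green stripe, 3 mm thick, 92 wide, from 10 to 40 mm above the bench, on the outer (robot-side) face of the lip; not to be touched. Moves with the tray, axes as the housing's.
- blue_unit: White plastic tray housing with a clear roof, fixed to the bench, holding the blue-lipped tray; 180 deep, 114 wide, 68 mm tall. Origin: bottom centre of its front opening, on the bench; its own x axis points into the housing (away from the robot), z up. The tray slides out along its own -x.
- tray_blue (a joint): How far the blue-lipped tray is drawn out, in m: 0 = fully home at its inner stop, 0.110 = fully out at its outer stop. It slides level with about 2.5 N of friction plus light damping (8 N per m/s) and stays where it is left. It starts left out (0.050 to 0.095). Its lip front may be pushed.
- blue_gap (a point): Point on the tray's blue tongue floor (12 mm above the bench) in the middle of the finger gap behind the blue lip; moves with the tray, axes as the housing's. The gap is open above and at both sides; it is 48 mm long along the slide (24 mm either way of this point), from the lip's inner face (on the -x side) to the tray's front wall (top 52 mm above the bench), and 96 mm wide. With the tray home this point lies 26 mm in front of the housing's front opening.
- blue_lip (a point): Top centre of the blue plastic lip, 50 mm above the bench: an upright plate 6 mm thick along the slide and 96 mm wide, rising 38 mm above the tongue floor; moves with the tray, axes as the housing's. Its inner face is 3 mm to +x of this point. A 3 mm paper label panel covers its outer face, whose front is 6 mm to -x of this point.
- vial: Loose small vial with a red cap, 24 mm across and 38 mm tall, 30 g, standing in the front bay of the green tray just behind the tray's front wall and riding with it. Bay floor 12 mm above the bench. Origin: centre of its underside, z up.
- amber_bottle: Bystander: loose amber reagent bottle, black cap, 60 mm across, 130 mm tall. Origin: centre of its underside.
- white_jar: Bystander: loose white jar, 64 mm across, 80 mm tall. Origin: centre of its underside.

How it is judged:
By the outcome, as a careful person would: the job done as asked, in the order asked, and still so for the second after the job is handed in, with the robot touching nothing.
It also fails if it takes over 43 s, if anything falls off the work surface, if the arm or the gripper's body presses on something with over 40 N, if the wrist force passes 120 N, or if a joint passes its speed limit or range.

### The arm

A 6-joint arm with a two-finger parallel gripper is mounted at the origin on the work surface. World frame = base frame: x ahead of the robot, y to its left, z up, the work surface at z = 0. Lengths are in m, angles in rad, forces in N, time in s.
With the tool pointing down it reaches from about 0.25 to 0.725 m from the base axis. Payload 4 kg.
Tool frame: the origin (TCP) lies midway between the tips of the shut fingers; the grasp point (between the pads) lies 19 mm behind it; z points along the fingers, x is the direction in which the jaws open and shut, and the axes are right-handed (so a half turn about z gives the same grasp; the last joint's range is limited). The gripper opens to 85 mm and grips with 20 to 120 N. Pads are 22 mm wide; open, the fingers measure 114 mm over their backs; the gripper's body (76 mm by 85 mm) begins 54 mm behind the grasp point. The pads swing forward as they close: fully open they stand 13 mm farther back than shut.
Start: joints at [1.34, 0.241, 0.005, 1.335, 0, 1.571], TCP at [0.114, 0.487, 0.231] pointing down, gripper open.
Joint ranges: [-2.72, 2.72], [-1.05, 1.87], [-1.09, 1.28], [-1.99, 2.15], [-1.42, 1.44], [-3.14, 3.14]. Speed limits (rad/s): [2.79, 2.79, 3.14, 3.14, 3.14, 3.14].

### API

Orientations are given as a unit quaternion [x, y, z, w].
In Python, from workcell import bot, vision, ticket gives the robot as it stands.
- The arm moves only by the tool play_rows, never from a script. Its argument "deltas" is one flat list of numbers, 5 for each row, row after row: the opening, from 0 (shut) to 1 (fully open), then the shift along the tool's x, y, z in units of 60 mm (1.0 is 60 mm), then the turn about the tool's z in degrees. A call has 1 to 12 rows; each row shifts and turns the pose as measured when the row begins, along the tool's axes as they then stand; what a row does not reach is not made up. A row lasts 1/8 s, in which the tool goes at most 62.5 mm and 10.7 degrees, less where a joint would pass 70% of its speed; a pose out of reach is approached as far as the arm can. A call is refused whole if a number of a shift passes 1 or a number of a turn 10.7, either way. A call with a gripper value outside its range is refused whole. The fingers move at their own pace and stop on an object; the grip force is fixed at half the most. Time passes only in rows, so rows that do not move let the fingers close. It gives the time, the measured TCP pose, the force and the opening at its end, in the units of the state.
- bot.get_obs(): the state, without advancing time (a new reading comes with each control period).
- vision.camera(name): name is "side" or "top" or "wrist"; returns a dict with "color" (420x560x3 uint8, blue, green, red), "intrinsics" (3x3 intrinsics, pixels), "rvec" (rotation vector, rad) and "tvec" (3), from world to camera coordinates, as OpenCV has them. Camera axes: x right, y down, z forward; pixel columns grow to the right and rows downward; lengths in m; the calibration is good to about 2 mm. A picture is of the moment at which its call begins. There is no depth.
- ticket.job_done(): hands the job in, once; it reports no verdict.
The state is a dict: "clock": time; "joint_pos": joint angles; "joint_vel": joint speeds; "tau": joint torques, N m; "eef_pos": TCP position; "tool_rot": TCP orientation; "ft_force": force on the tool from outside, world axes, zero at the start; "ft_torque": the same for the moment, N m; "grip_width": finger opening in m.
Only numpy, scipy, OpenCV 4.12 (cv2) and the standard library are available. Lean on these libraries where they do the work, as an engineer would, in place of code of your own. Each camera call takes 0.05 s, during which the arm holds its last target. There are 200 camera calls.

## Working session

There is one attempt and no reset: what is moved stays moved. The work goes in short steps, Python scripts to look and compute and a tool call to move; the robot and the scene stay as the last step left them, time stands still between calls to the robot, and variables do not carry over. Pictures are saved under pics/ and viewed, about 8 in all and at most 12, crops included, and the job is handed in when it is done.

Besides the shell and the picture viewer there is one more tool, called after "Emit:" as name(argument=value, ...) on one line, values as JSON. play_rows: Moves the arm, as the interface text tells. Its arguments: {"type":"object","properties":{"deltas":{"type":"array"}},"required":["deltas"]}

```bash
mkdir -p pics
cat > h.py <<'E'
import numpy as np, cv2
from workcell import bot, vision, ticket
def shot(name,fn):
    c=vision.camera(name); cv2.imwrite('pics/'+fn+'.png',c['color']); np.savez('pics/'+fn+'.npz',K=c['intrinsics'],r=c['rvec'],t=c['tvec']); return c
def ray(fn,u,v,z):
    d=np.load('pics/'+fn+'.npz');R=cv2.Rodrigues(d['r'])[0];t=d['t'].reshape(3)
    o=-R.T@t; w=R.T@np.linalg.solve(d['K'],[u,v,1.]); return o+w*(z-o[2])/w[2]
def proj(fn,P):
    d=np.load('pics/'+fn+'.npz'); return cv2.projectPoints(np.array(P,float).reshape(-1,3),d['r'],d['t'],d['K'],None)[0].reshape(-1,2)
E
python3 - <<'E'
from h import *
for n in ('top','side'): shot(n,n+'1')
a=cv2.imread('pics/top1.png'); cv2.imwrite('pics/top1b.png',cv2.resize(a,(784,588),interpolation=cv2.INTER_CUBIC))
for n in ('top1','side1'):
    d=np.load('pics/'+n+'.npz');print((-cv2.Rodrigues(d['r'])[0].T@d['t'].reshape(3)).round(3))
o=bot.get_obs();print(o['clock'],o['eef_pos'],o['tool_rot'],o['grip_width'])
E
```

```text
[0.384 0.008 1.228]
[ 0.139 -0.581  0.822]
0.1 [0.11423892 0.48620516 0.23050618] [ 7.83807331e-01  6.21003384e-01 -7.24587440e-04  5.83161902e-04] 0.0856773770453698
```

View pics/top1b.png

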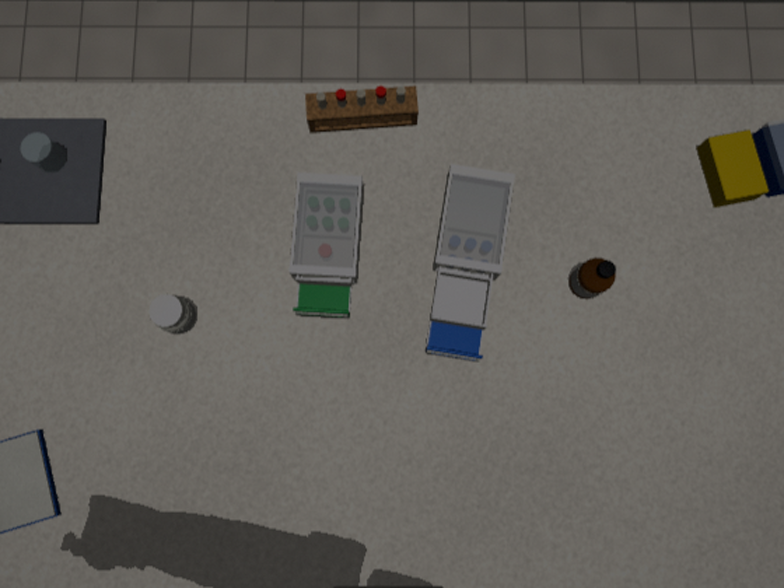

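View pics/side1.png

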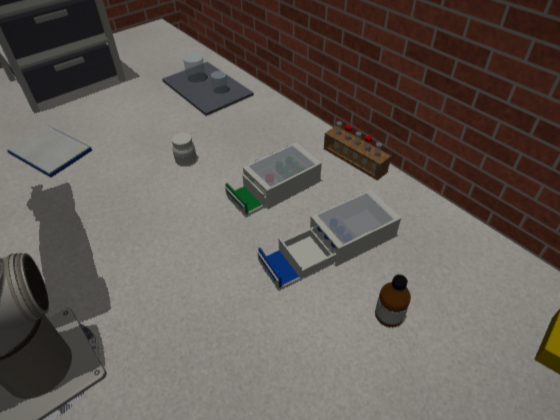

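The top view shows the green lip at about (322,312) and the blue lip at about (454,353) in the enlarged picture. The blue tray is out and the green one is nearly home. The jar is far left and the bottle is right of the blue tray. I'll enlarge the trays.

Run:
```python
from h import *
a=cv2.imread('pics/top1.png')[115:265,195:375]
a=np.clip(a.astype(float)*1.6,0,255).astype(np.uint8)
cv2.imwrite('pics/c1.png',cv2.resize(a,(720,600),interpolation=cv2.INTER_CUBIC))
```

```text
(no output)
```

View pics/c1.png

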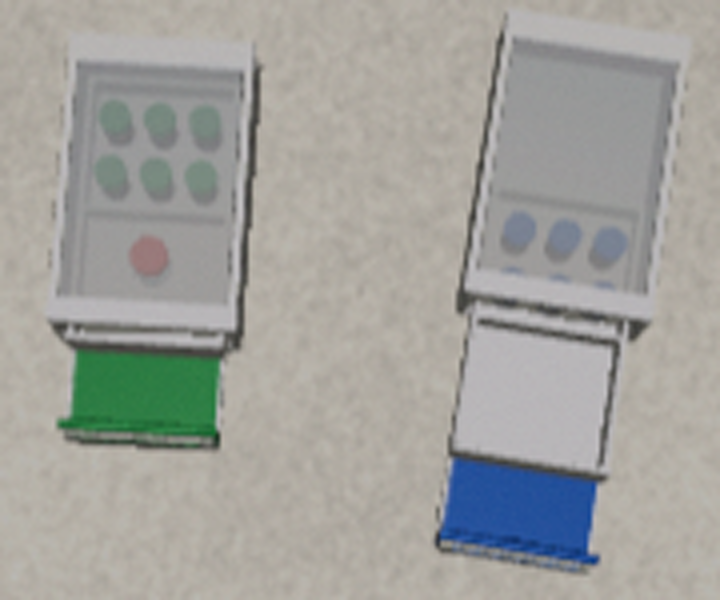

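```bash
cat > fit.py <<'E'
from h import *
from scipy.optimize import least_squares
def mod(p,d=0):
    x,y,a,d=p; c,s=np.cos(a),np.sin(a)
    L=np.array([[.18,.057,.068],[.18,-.057,.068],[0,-.057,.068],[0,.057,.068],[-.053-d,.048,.05],[-.053-d,-.048,.05]])
    return np.c_[x+c*L[:,0]-s*L[:,1], y+s*L[:,0]+c*L[:,1], L[:,2]]
D={'green':[(72,38),(256,42),(238,333),(50,322),(60,424),(218,436)],'blue':[(507,10),(692,38),(650,322),(467,290),(440,541),(598,561)]}
for n,u in D.items():
    u=np.array(u,float)/4+[195,115]
    f=lambda p:(proj('top1',mod(p))-u).ravel()
    r=least_squares(f,[.5,.1,0,.03]); print(n,r.x.round(4),'deg',np.degrees(r.x[2]).round(2)); print(r.fun.reshape(-1,2).round(1).tolist())
    for q in u[4:]: print('lip',ray('top1',*q,.05).round(4))
E
python3 fit.py
```

```text
green [ 0.6104  0.113  -0.0516  0.0059] deg -2.96
[[-0.3, -0.9], [0.2, 0.6], [0.3, 0.0], [-0.4, 0.2], [-0.1, 0.4], [0.3, -0.4]]
lip [0.5551 0.1638 0.05  ]
lip [0.548  0.0689 0.05  ]
blue [ 0.6238 -0.1342 -0.1596  0.0931] deg -9.15
[[0.1, -0.4], [-0.1, -0.2], [0.6, 0.0], [-0.9, 0.5], [-0.1, -0.8], [0.4, 0.8]]
lip [ 0.4854 -0.0638  0.05  ]
lip [ 0.4738 -0.1575  0.05  ]
```

Emit:
play_rows(deltas=[0,0,0,0,-4.1,0,-0.4,0.3,0,0,0,-0.75,0.57,0,0,0,-0.75,0.57,0,0,0,-0.75,0.57,0,0,0,-0.75,0.57,0,0,0,-0.75,0.57,0,0,0,-0.75,0.57,0,0,0,-0.75,0.57,0,0,0,-0.75,0.57,0,0,0,-0.75,0.57,0,0,0,-0.4,0.3,0,0])

```text
clock: 1.6
eef_pos: [0.3898, -0.029, 0.229]
tool_rot: [0.758, 0.652, -0.002, 0.002]
ft_force: [0.1, 0.9, 0.0]
grip_width: 0.0004
```

```bash
cat > rel.py <<'E'
import sys
from h import *
P={'blue':(.6238,-.1342,-.1596),'green':(.6104,.113,-.0516)}
# position in unit frame, heading error, tool-unit shift to target (local x,y,z)
def rel(n,tgt=None):
    o=bot.get_obs();x,y,a=P[n];q=o['tool_rot'];p=o['eef_pos']
    th=2*np.arctan2(q[1],q[0]); c,s=np.cos(a),np.sin(a)
    L=np.array([c*(p[0]-x)+s*(p[1]-y),-s*(p[0]-x)+c*(p[1]-y),p[2]])
    err=np.degrees((th-np.pi/2-a+np.pi/2)%np.pi-np.pi/2)
    print(n,'clock',round(o['clock'],2),'local',L.round(4),'yaw err(tool-turn to fix)',err.round(2),'F',np.round(o['ft_force'],1),'w',round(o['grip_width'],3))
    if tgt is not None:
        d=np.array(tgt)-L; w=np.array([c*d[0]-s*d[1],s*d[0]+c*d[1]])
        print('units tx,ty,tz',(np.array([np.cos(th)*w[0]+np.sin(th)*w[1],np.sin(th)*w[0]-np.cos(th)*w[1],-d[2]])/.06).round(3))
if __name__=='__main__':
    rel(sys.argv[1],[float(v) for v in sys.argv[2:5]] if len(sys.argv)>2 else None)
E
python3 rel.py blue -.193 0 .025
```

```text
blue clock 1.6 local [-0.2478  0.0667  0.229 ] yaw err(tool-turn to fix) 0.56 F [0.1 0.9 0. ] w 0.0
units tx,ty,tz [-1.12   0.902  3.4  ]
```

Emit:
play_rows(deltas=[0,-0.4,0.3,0.3,0.5,0,-0.4,0.3,0.6,0,0,-0.35,0.3,0.7,0,0,0,0,0.7,0,0,0,0,0.6,0,0,0,0,0.4,0,0,0,0,0,0])

```text
clock: 2.48
eef_pos: [0.434, -0.1127, 0.0244]
tool_rot: [0.763, 0.646, -0.002, 0.002]
ft_force: [-0.1, -0.5, 0.4]
grip_width: 0.0002
```

```bash
python3 rel.py blue -.193 0 .025; python3 -c "
from h import *
shot('side','s2');shot('wrist','w2');shot('top','t2')
a=cv2.imread('pics/t2.png')[115:265,195:375];cv2.imwrite('pics/c2.png',cv2.resize(a,(720,600)))"
```

```text
blue clock 2.48 local [-0.1908 -0.009   0.0244] yaw err(tool-turn to fix) -0.37 F [-0.1 -0.5  0.4] w 0.0
units tx,ty,tz [ 0.149 -0.037 -0.01 ]
```

View pics/s2.png

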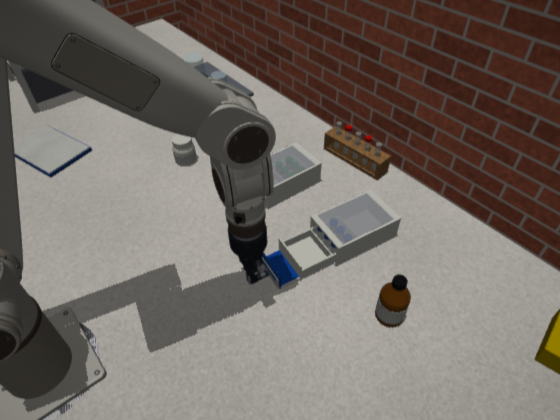

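The fingertip at about (255,275) stands just in front of the blue lip, near its middle. Next I push it in.

Emit:
play_rows(deltas=[0,0.15,0,0,0,0,0,0.1,0,0,0,0,0.15,0,0,0,0,0.15,0,0,0,0,0.2,0,0,0,0,0.2,0,0,0,0,0.2,0,0,0,0,0.2,0,0,0,0,0.2,0,0,0,0,0.2,0,0,0,0,0.15,0,0])

```text
clock: 4.0
eef_pos: [0.5493, -0.1218, 0.0306]
tool_rot: [0.763, 0.646, 0.001, 0.005]
ft_force: [-2.2, 1.1, 2.1]
grip_width: 0.0001
```

```bash
python3 rel.py blue -.070 0 .025
```

```text
blue clock 4.0 local [-0.0755  0.0004  0.0306] yaw err(tool-turn to fix) -0.32 F [-2.2  1.1  2.1] w 0.0
units tx,ty,tz [-0.005  0.092  0.094]
```

Emit:
play_rows(deltas=[0,0,0.06,0,0,0,0,0.06,0,0,0,0,0.06,0,0])

```text
clock: 4.38
eef_pos: [0.5573, -0.1232, 0.0302]
tool_rot: [0.763, 0.646, -0.002, 0.002]
ft_force: [-13.9, 3.8, 10.9]
grip_width: -0.0002
```

```bash
python3 rel.py blue -.070 0 .025
```

```text
blue clock 4.38 local [-0.0674  0.0003  0.0302] yaw err(tool-turn to fix) -0.33 F [-13.9   3.8  10.9] w -0.0
units tx,ty,tz [-0.005 -0.043  0.086]
```

Emit:
play_rows(deltas=[0,0,0.06,0,0,0,0,0.06,0,0])

```text
clock: 4.62
eef_pos: [0.5572, -0.1232, 0.0296]
tool_rot: [0.763, 0.646, -0.006, -0.003]
ft_force: [-10.3, 2.3, 7.7]
grip_width: 0.0002
```

```bash
python3 rel.py blue -.070 0 .025
```

```text
blue clock 4.62 local [-0.0675  0.0003  0.0296] yaw err(tool-turn to fix) -0.34 F [-10.3   2.3   7.7] w 0.0
units tx,ty,tz [-0.004 -0.041  0.077]
```

Emit:
play_rows(deltas=[0,0,-0.2,0,0,0,0,-0.4,0,0,0,0,0,-0.5,0,0,0,0,-0.9,0,0,0,0,-0.8,0,0,0.3,0,-0.3,-6.5,0,0.7,0.2,0,0,0,0.8,0.2,0,0,0,0.8,0.2,0,0,0,0.7,0.2,0,0,0,0.4,0.1,0,0,0,0,0,0,0])

```text
clock: 6.12
eef_pos: [0.6041, 0.106, 0.1885]
tool_rot: [0.726, 0.688, 0.004, 0.009]
ft_force: [0.8, 0.2, 0.2]
grip_width: -0.0001
```

```bash
python3 rel.py green -.032 0 .15; python3 -c "
from h import *
shot('wrist','w3');shot('top','t3')
a=cv2.imread('pics/t3.png')[115:265,195:375];a=cv2.resize(np.clip(a*1.6,0,255).astype(np.uint8),(480,400))
b=cv2.imread('pics/w3.png');b=cv2.resize(b,(320,240)); o=np.zeros((400,800,3),np.uint8);o[:,:480]=a;o[:240,480:]=b;cv2.imwrite('pics/c3.png',o)"
```

```text
green clock 6.12 local [-0.006  -0.0073  0.1885] yaw err(tool-turn to fix) -0.1 F [0.8 0.2 0.2] w -0.0
units tx,ty,tz [ 0.121 -0.434  0.642]
```

View pics/c3.png

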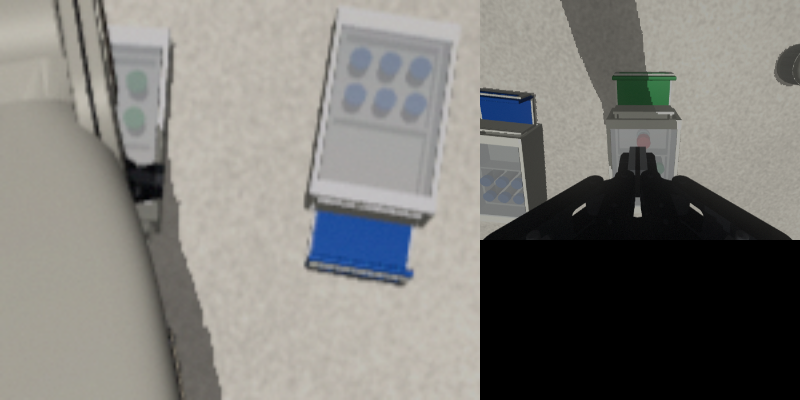

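The blue tray is home. The wrist view shows the green gap just in front of the fingers. I'll move above the gap and look from close by.

Emit:
play_rows(deltas=[0,0.12,-0.45,0.3,0,0,0,0,0.5,0,0,0,0,0.5,0,0,0,0,0,0])

```text
clock: 6.72
eef_pos: [0.5784, 0.1067, 0.1102]
tool_rot: [0.729, 0.684, 0.005, 0.01]
ft_force: [0.4, 0.7, 0.9]
grip_width: -0.0001
```

```bash
python3 rel.py green -.033 0 .024; python3 -c "
from h import *
shot('wrist','w4')
c=(cv2.imread('pics/w4.png'));cv2.imwrite('pics/w4b.png',cv2.resize(c,(784,588)))
P=[[-.025,.048,.012],[-.056,.048,.05],[-.056,-.048,.05],[-.008,.048,.052],[-.008,-.048,.052]]
x,y,a=.6104,.113,-.0516;c,s=np.cos(a),np.sin(a)
print((proj('w4',[[x+c*(p[0]-.0059)-s*p[1],y+s*(p[0]-.0059)+c*p[1],p[2]] for p in P])*1.4).round(0))"
```

```text
green clock 6.72 local [-0.0317 -0.0079  0.1102] yaw err(tool-turn to fix) -0.67 F [0.4 0.7 0.9] w -0.0
units tx,ty,tz [ 0.132 -0.024  1.436]
[[487. 290.]
 [508. 253.]
 [299. 255.]
 [502. 349.]
 [305. 351.]]
```

View pics/w4b.png

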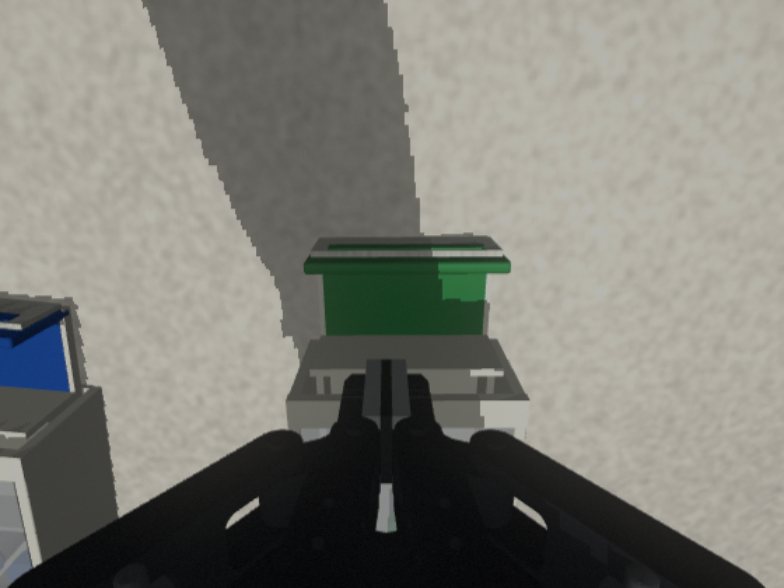

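The lip top is at rows 258–272, columns 305–511, within about 2 mm of the prediction. The gap behind it is clear, so I go down.

Emit:
play_rows(deltas=[0,0.13,0,0.3,-0.6,0,0,0,0.4,0,0,0,0,0.35,0,0,0,0,0.2,0,0,0,0,0.1,0,0,0,0,0,0])

```text
clock: 7.52
eef_pos: [0.588, 0.1154, 0.0326]
tool_rot: [0.725, 0.688, 0.011, 0.014]
ft_force: [-1.7, 0.6, -0.3]
grip_width: -0.0002
```

```bash
python3 rel.py green -.030 0 .025
```

```text
green clock 7.53 local [-0.0225  0.0013  0.0326] yaw err(tool-turn to fix) -0.07 F [-1.7  0.6 -0.3] w -0.0
units tx,ty,tz [-0.021 -0.125  0.127]
```

Emit:
play_rows(deltas=[0,-0.02,-0.1,0.07,0,0,0,-0.05,0.05,0,0,0,-0.05,0,0,0,0,-0.05,0,0,0,0,-0.06,0,0,0,0,-0.07,0,0,0,0,-0.08,0,0])

```text
clock: 8.4
eef_pos: [0.5624, 0.1159, 0.0266]
tool_rot: [0.725, 0.688, 0.014, 0.017]
ft_force: [2.3, -0.4, -2.8]
grip_width: -0.0001
```

```bash
python3 rel.py green -.149 0 .025
```

```text
green clock 8.4 local [-0.0481  0.0004  0.0266] yaw err(tool-turn to fix) -0.09 F [ 2.3 -0.4 -2.8] w -0.0
units tx,ty,tz [-0.01  -1.681  0.026]
```

Emit:
play_rows(deltas=[0,0,-0.09,0,0,0,0,-0.1,0,0,0,0,-0.11,0,0,0,0,-0.12,0,0,0,0,-0.12,0,0,0,0,-0.12,0,0,0,0,-0.12,0,0,0,0,-0.12,0,0])

```text
clock: 9.4
eef_pos: [0.5079, 0.1191, 0.0263]
tool_rot: [0.726, 0.688, 0.017, 0.019]
ft_force: [2.6, 0.3, 2.8]
grip_width: -0.0003
```

```bash
python3 rel.py green -.149 0 .025
```

```text
green clock 9.4 local [-0.1027  0.0008  0.0263] yaw err(tool-turn to fix) -0.12 F [2.6 0.3 2.8] w -0.0
units tx,ty,tz [-0.015 -0.771  0.021]
```

Emit:
play_rows(deltas=[0,0,-0.12,0,0,0,0,-0.12,0,0,0,0,-0.12,0,0,0,0,-0.1,0,0,0,0,-0.08,0,0,0,0,-0.07,0,0,0,0,-0.06,0,0,0,0,-0.06,0,0])

```text
clock: 10.4
eef_pos: [0.466, 0.1218, 0.0247]
tool_rot: [0.726, 0.687, 0.02, 0.023]
ft_force: [15.4, -1.8, -11.0]
grip_width: 0.0004
```

```bash
python3 rel.py green -.149 0 .025
```

```text
green clock 10.4 local [-0.1447  0.0013  0.0247] yaw err(tool-turn to fix) -0.15 F [ 15.4  -1.8 -11. ] w 0.0
units tx,ty,tz [-0.022 -0.072 -0.005]
```

Emit:
play_rows(deltas=[0,0,-0.06,0,0,0,0,-0.06,0,0])

```text
clock: 10.65
eef_pos: [0.4664, 0.1217, 0.0249]
tool_rot: [0.726, 0.686, 0.025, 0.029]
ft_force: [11.8, -1.2, -6.2]
grip_width: 0.0
```

```bash
python3 rel.py green -.149 0 .025
```

```text
green clock 10.65 local [-0.1443  0.0013  0.0249] yaw err(tool-turn to fix) -0.27 F [11.8 -1.2 -6.2] w 0.0
units tx,ty,tz [-0.021 -0.078 -0.002]
```

Emit:
play_rows(deltas=[0,0,0.1,0,0,0,0,0.12,0,0,0,0,0.02,-0.2,0,0,0,0.03,-0.4,0,0,0,0.03,-0.6,0,0,0,0,-0.8,0,0,0,0,-0.8,0,0,-0.4,0,-0.4,0,0,-0.8,0,0,0,0,-0.8,0,0,0,0,-0.8,0,0,0,0,-0.4,0,0,0])

```text
clock: 12.15
eef_pos: [0.4509, -0.0731, 0.2278]
tool_rot: [0.724, 0.689, 0.019, 0.023]
ft_force: [-0.4, 0.3, -0.4]
grip_width: 0.0
```

```bash
python3 rel.py green; python3 -c "
from h import *
shot('side','s5');shot('top','t5')
a=cv2.imread('pics/t5.png')[115:295,110:430];a=cv2.resize(np.clip(a*1.5,0,255).astype(np.uint8),(800,450));cv2.imwrite('pics/c5.png',a)
b=cv2.imread('pics/s5.png')[100:340,150:430];cv2.imwrite('pics/d5.png',cv2.resize(b,(700,600)))"
```

```text
green clock 12.15 local [-0.1497 -0.194   0.2278] yaw err(tool-turn to fix) 0.18 F [-0.4  0.3 -0.4] w 0.0
```

View pics/c5.png

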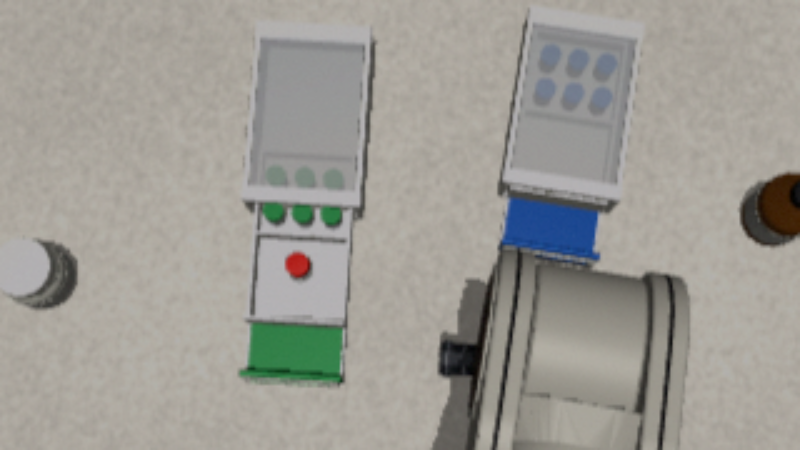

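View pics/d5.png

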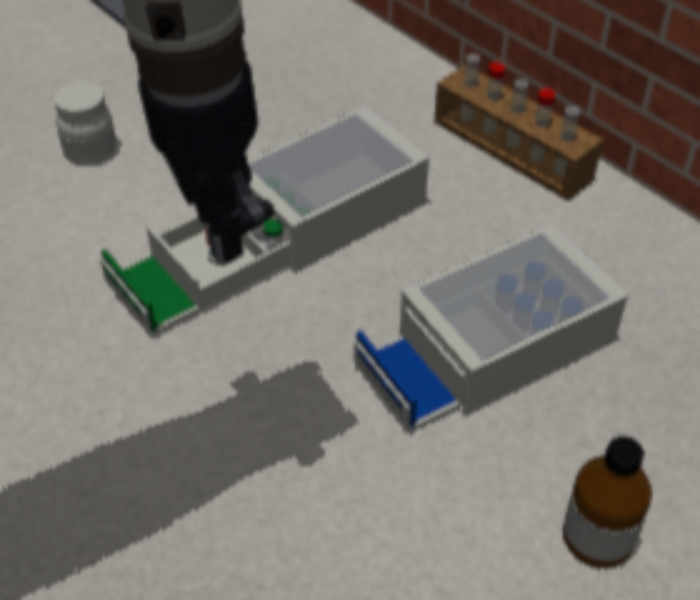

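The top view shows the vial's red cap at (298,265), upright in the front bay. The green lip runs (242,373)–(342,379) and the blue lip (503,247)–(597,258). The jar and bottle look unmoved. I'll check both extensions from these pixels, then hand in.

Run:
```python
from h import *
from rel import P
for n,q in {'green':[(242,374),(342,380)],'blue':[(503,247),(597,258)]}.items():
    x,y,a=P[n]
    m=np.mean([ray('t5',u/2.5+110,v/2.5+115,.05) for u,v in q],0)
    print(n,'d=',round(-.053-(np.cos(a)*(m[0]-x)+np.sin(a)*(m[1]-y)),4))
ticket.job_done()
```

```text
green d= 0.1095
blue d= 0.0036
the job is handed in; nothing more can be done
```

I pushed the blue tray in to its inner stop with the shut fingertips. Then I lowered them into the gap behind the green lip and drew that tray out to its outer stop. The job is handed in; the clock read 12.15 s at my last check.

- **Blue tray:** at the stop, two more push rows gave no further travel, with 10–14 N against the push. My last picture reads it 3.6 mm out. That disagrees with the stop contact, but it is close to the camera error (about 2 mm, plus reading pixels by eye), so I took it as home.
- **Green tray:** at the stop, two more pull rows gave no further travel, with 12–15 N against the pull. The picture reads it 109.5 mm out, against 110 mm for fully out. I pulled only from inside the lip, and the planned path kept the fingers off the label.
- **Other objects:** the last pictures show the vial standing in the front bay, and the jar and bottle looking unmoved. I judged those by eye and did not measure them.
- **Arm:** it ended clear of everything, with the fingertips 0.23 m above the bench and under 1 N at the wrist. The tool had tilted by about 3–4 degrees during the moves, with no effect that I saw.

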